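# Clip the lock-out snap hook onto the isolator's D-ring

## Task

Take the loose lock-out snap hook by its upright grip and clip it onto the D-ring on the lid of the isolator box: push its sprung gate square against the ring's leg on the robot's side, gently and without forcing it, until the leg is inside the hook and the gate snaps shut behind it. Leave the hook lying flat on the lid just as it went on, and leave the other things on the bench alone.

Things in the scene. Friction and masses are not known exactly. Their poses are not given: they have to be found in the camera images.
- hook_grip (a point): Loose snap hook, 0.35 kg, lying flat: a steel loop of 12 mm round bar with a grey plastic grip block standing at its rear. Point: in the grip's upper half, 42 mm above the hook's underside. Grip 16 mm thick (x), 50 mm wide (y), top at 66 mm. Hook axes: x from grip to gate, y along the gate, z up. Loop's rear bar at x = 18 mm (its centre), loop 50 mm deep inside.
- hook_mouth (a point): Entry point of the hook, on the centre line of gate and nose, 80 mm ahead (x) and 5 mm to +y of the grip point, 6 mm above the underside. The gate (8 mm bar) reaches from its hinge, 55 mm to -y of here, to 6 mm to +y; the fixed nose starts 9 mm to +y. A 10 mm leg enters only within about 4 mm of this y: more to +y it jams on the nose, more to -y the gate meets its stop first.
- hook_side (a point): On the outer +y face of the hook's loop (flat along x for 18 mm either way), 48 mm ahead and 52 mm to +y of the grip point, 6 mm above the underside: can be used to feel for the ring's leg. The opposite outer face is 124 mm away to -y.
- gate (a joint): Hook's gate, rad: 0 shut (sprung shut), grows as its free end swings into the loop, stop at 0.68. The ring's leg pushes it open with about 5 N at first and up to 10 N near the end; it snaps shut once the leg's centre is some 20 to 40 mm past the mouth's line. Over 12 N means a jam on the nose (gate still shut) or at the gate's stop.
- ring_slot (a point): Lid height, middle of the slot of the D-ring leg nearer the robot; x along the push, away from the robot, z up. The leg stands at x = 0 but anywhere from y = -20 to +20 mm, fixed, new each time and not measured: find it by touch or sight. Ring of 10 mm round steel, rigid: two upright legs 60 mm apart (centres) along x, hole 50 mm wide and 44 mm high, top 54 mm above the lid.
- isolator: Isolator box with the D-ring on its lid: fixed grey steel box 220 (x) x 200 (y) x 50 mm with a flat lid; origin at the centre of its underside, on the bench; the slot point is 5 mm to -x of the lid's centre.
- screwdriver: Bystander: screwdriver 180 mm long, lying between the box and the hook; origin on the bench under its middle.
- can: Bystander: bare metal can 52 mm across, 110 mm high, upright; origin at the centre of its underside.
- tray: Bystander: grey open plastic parts tray 80 x 110 x 35 mm; origin at the centre of its underside.

How it is judged:
By the outcome, as a careful person would: the job done as asked, in the order asked, and still so for the second after the job is handed in, with the robot touching nothing.
It also fails if it takes over 58 s, if anything falls off the work surface, if the arm or the gripper's body presses on something with over 40 N, if the wrist force passes 120 N, or if a joint passes its speed limit or range.

## Robot

A 7-joint arm with a two-finger parallel gripper is mounted at the origin on the work surface. World frame = base frame: x ahead of the robot, y to its left, z up, the work surface at z = 0. Lengths are in mm, angles in degrees, forces in N, time in s.
With the tool pointing down it reaches from about 350 to 900 mm from the base axis. Payload 19.9 kg.
Tool frame: the origin (TCP) lies at the very end of the fingers, on their centre line; the grasp point (between the pads) lies 19 mm behind it; z points along the fingers, y is the direction in which the jaws open and shut (so a half turn about z gives the same grasp; the last joint's range is limited). The gripper opens to 94 mm and grips with 3 to 60 N. Pads are 16 mm wide; open, the fingers measure 119 mm over their backs; the gripper's body (75 mm by 177 mm) begins 78 mm behind the grasp point.
Start: joints at [-69.586, 23.915, -0.59, 92.452, 0.269, 63.638, -3.037], TCP at [242.107, 576.179, 205.425] pointing down, gripper open.
Joint ranges: [-161.28, 161.28], [-22.2, 115.67], [-73.04, 71.86], [3.21, 147.25], [-68.34, 248.33], [10.77, 114.83], [-161.83, 161.83]. Speed limits (degrees/s): [108.29, 108.29, 136.94, 136.94, 172.46, 172.46, 172.46].

## Interface

Orientations are given as a 3x3 rotation matrix whose columns are the frame's x, y, z axes.
In Python, from rig import ctrl gives the robot as it stands.
- The arm moves only by the tool send_rows, never from a script. Its argument "commands" is a list that holds one entry, the list of rows, each a list of 7 numbers: the turn, a rotation vector about the tool's x, y, z in units of 5 degrees (1.0 is 5 degrees), then the shift along the tool's x, y, z in units of 25 mm (1.0 is 25 mm), then the finger opening in mm, from 0 to 94. A call has 1 to 5 rows; each row is the pose to reach, as a shift and turn from the pose measured when the call began, along the tool's axes at that moment; what a row does not reach only later rows make up. A row lasts 1/10 s, in which the tool goes at most 50 mm and 8.59 degrees, less where a joint would pass 70% of its speed; a pose out of reach is approached as far as the arm can. A call with a gripper value outside its range is refused whole. The fingers move at their own pace and stop on an object; "grip_force" is the grip in N (left out, the last holds). Time passes only in rows, so rows that repeat a pose let the fingers close. It gives the time, the measured TCP pose, the force and the opening at its end, in the units of the state.
- ctrl.observe(): the state, without advancing time (a new reading comes with each control period).
- ctrl.camera(name): name is "scene" or "top" or "wrist"; returns a dict with "img" (384x512x3 uint8, blue, green, red), "depth" (384x512 float32, mm along the optical axis (not along the pixel's ray), 0 where there is no reading), "vertical_fov" (degrees; the focal length in pixels is half the picture's height over the tangent of half this angle, whatever the lens; pixels are square), "cx", "cy" (the principal point, pixels), "world_to_cam" (4x4, takes a point from world to camera coordinates). Camera axes: x right, y down, z forward; pixel columns grow to the right and rows downward; lengths in mm; the calibration is good to about 2 mm. A picture is of the moment at which its call begins.
- ctrl.close_job(): hands the job in, once; it reports no verdict.
Trained networks look in a picture, given as the dict that the camera call returned (one of the last four; its "shot" number tells which), for a name from the list of things; names that differ only in an ending like _2 or _b are one class to them, and where a whole thing is asked for, a point or a joint stands for the part that bears it (a point fixed in the world has none). Each returns a list of dicts, best first, with "confidence" (0 to 1); they miss things now and then, are a little off and sometimes report something else, mostly with a low value. They report only what shows in the picture. A call takes as long as a camera call.
- ctrl.look_for(picture, label): "point" ([row, column] in pixels, amid what is visible of it).
The state is a dict: "clock": time; "q": joint angles; "qvel": joint speeds; "tau": joint torques, N m; "ee_pos": TCP position; "eef_rot": TCP orientation; "contact_force": force on the tool from outside, world axes, zero at the start; "wrist_torque": the same for the moment, N m; "opening": opening from 0.0 (shut) to 1.0 (fully open).
Only numpy, scipy, OpenCV 4.12 (cv2) and the standard library are available. Lean on these libraries where they do the work, as an engineer would, in place of code of your own. Each camera call takes 0.05 s, during which the arm holds its last target.

## Working session

There is one attempt and no reset: what is moved stays moved. The work goes in short steps, Python scripts to look and compute and a tool call to move; the robot and the scene stay as the last step left them, time stands still between calls to the robot, and variables do not carry over. Pictures are saved under pics/ and viewed, and the job is handed in when it is done.

Besides the shell and the picture viewer there is one more tool, called as name([rows], argument=value, ...), one row to a line, values as JSON. send_rows: Moves the arm, as the interface text tells. Its arguments: {"type":"object","properties":{"commands":{"type":"array"},"grip_force":{"type":"number"}},"required":["commands"]}

```bash
mkdir -p pics; ls
cat > h.py <<'E'
import numpy as np, cv2
from rig import ctrl
def cam(n,save=None):
    p=ctrl.camera(n)
    if save: cv2.imwrite('pics/'+save,p['img'])
    return p
def f(p): return p['img'].shape[0]/2/np.tan(np.radians(p['vertical_fov'])/2)
def unproj(p,r,c,d=None):
    if d is None: d=p['depth'][int(r),int(c)]
    F=f(p); X=np.array([(c-p['cx'])/F*d,(r-p['cy'])/F*d,d,1])
    return (np.linalg.inv(p['world_to_cam'])@X)[:3]
def cloud(p):
    d=p['depth'].astype(float);F=f(p);r,c=np.mgrid[:d.shape[0],:d.shape[1]]
    X=np.stack([(c-p['cx'])/F*d,(r-p['cy'])/F*d,d,np.ones_like(d)],-1)
    w=(X@np.linalg.inv(p['world_to_cam']).T)[...,:3]; w[d==0]=np.nan
    return w
def proj(p,X):
    x=p['world_to_cam']@np.r_[X,1]; F=f(p); return x[1]/x[2]*F+p['cy'],x[0]/x[2]*F+p['cx']
E
python3 - <<'E'
from h import *
for n in ['scene','top']:
    p=cam(n,n+'0.png'); np.save(n+'0.npy',cloud(p))
    print(n,p['vertical_fov'],p.keys(), np.linalg.inv(p['world_to_cam'])[:3,3])
    for l in ['hook_grip','hook_mouth','hook_side','isolator','screwdriver','can','tray']:
        for o in ctrl.look_for(p,l)[:2]:
            r,c=o['point']; print(l,o['confidence'],o['point'],unproj(p,r,c).round(0))
s=ctrl.observe(); print(s['clock'],s['ee_pos'],s['eef_rot'],s['contact_force'],s['opening'])
E
```

```text
pics
scene 42.11195278208447 dict_keys(['img', 'depth', 'vertical_fov', 'cx', 'cy', 'world_to_cam', 'shot']) [1405.95565443 -298.63404349  812.09335117]
hook_grip 0.98 [168.7, 304.4] [584. 169.  17.]
hook_mouth 0.89 [174.5, 305.4] [599. 165.  11.]
hook_side 0.56 [174.1, 304.8] [594. 166.   8.]
isolator 0.63 [194.8, 156.4] [ 612. -201.   77.]
screwdriver 0.77 [152.5, 223.9] [460.   2.  22.]
can 0.63 [214.0, 334.7] [798. 129.  77.]
tray 0.58 [262.4, 223.5] [ 779. -109.    2.]
top 46.091811096396086 dict_keys(['img', 'depth', 'vertical_fov', 'cx', 'cy', 'world_to_cam', 'shot']) [484.18148459  10.27140509 996.9010926 ]
hook_grip 0.79 [212.1, 178.5] [601. 177.   2.]
hook_side 0.66 [215.4, 181.7] [593. 168.  11.]
isolator 0.6 [238.2, 344.3] [ 539. -180.   49.]
screwdriver 0.85 [282.1, 256.6] [448.   5.  22.]
can 0.73 [125.6, 190.1] [766. 139. 108.]
tray 0.82 [121.2, 305.5] [ 810. -109.    0.]
0.8 [242.10053099 576.16150249 205.42459868] [[-9.21901531e-01  3.87424273e-01 -2.54356193e-05]
 [ 3.87424273e-01  9.21901524e-01 -1.14490665e-04]
 [-2.09073264e-05 -1.15403495e-04 -9.99999993e-01]] [-0.32986921 -0.30022135  0.10507506] 0.999133597086973
```

View pics/scene0.png

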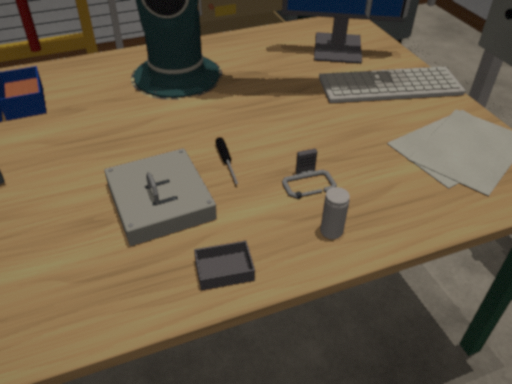

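View pics/top0.png

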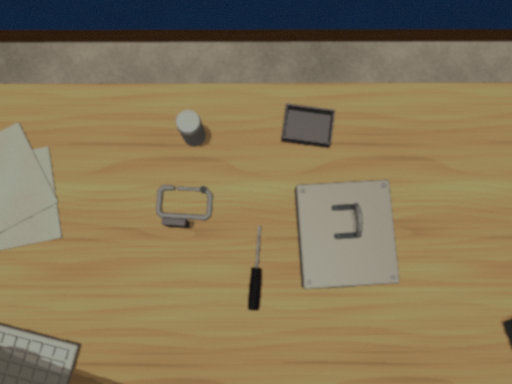

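Run:
```python
import cv2,numpy as np
a=cv2.imread('pics/top0.png')
u=cv2.resize(a[170:300,285:410],None,fx=4,fy=4,interpolation=cv2.INTER_CUBIC)
v=cv2.resize(a[170:240,140:230],None,fx=5,fy=5,interpolation=cv2.INTER_CUBIC)
b=cv2.imread('pics/scene0.png')
w=cv2.resize(b[140:250,90:230],None,fx=5,fy=5,interpolation=cv2.INTER_CUBIC)
cv2.imwrite('pics/z1.png',u);cv2.imwrite('pics/z2.png',v);cv2.imwrite('pics/z3.png',w)
W=np.load('top0.npy')
# box lid
z=W[...,2]; x=W[...,0];y=W[...,1]
m=(z>42)&(z<58)&(y<-50)&(y>-320)&(x>380)&(x<720)
pts=W[m][:,:2].astype(np.float32); r=cv2.minAreaRect(pts); print('lid',r,np.median(z[m]),m.sum())
m=(z>75)&(y<-50)&(y>-320)&(x>380)&(x<720); P=W[m]; print('ring',len(P),P.min(0),P.max(0)); 
if len(P): print(cv2.minAreaRect(P[:,:2].astype(np.float32)))
m=(z>5)&(z<75)&(y>100)&(y<250)&(x>480)&(x<680);P=W[m]; print('hook',len(P),P.min(0),P.max(0)); print(cv2.minAreaRect(P[:,:2].astype(np.float32)))
m=(z>50)&(z<75)&(y>100)&(y<250)&(x>480)&(x<680);P=W[m]; print('grip',len(P),P.min(0),P.max(0)); print(cv2.minAreaRect(P[:,:2].astype(np.float32)) if len(P) else '')
```

```text
lid ((550.3554077148438, -186.12405395507812), (220.25770568847656, 200.710205078125), 3.1329898834228516) 49.229069284238335 9665
ring 172 [ 541.64519185 -207.84193031   75.44103948] [ 609.51808836 -195.49045702  106.26728227]
((575.670166015625, -201.7473602294922), (68.00431823730469, 10.225796699523926), 3.4754791259765625)
hook 972 [487.29887414 101.99711441   5.00216828] [672.95284356 229.44781898  68.90841664]
((581.7606811523438, 166.35311889648438), (123.97508239746094, 185.8050994873047), 86.3606185913086)
grip 201 [565.6252292  151.42167933  50.54657539] [584.31017447 201.02467885  68.90841664]
((574.7278442382812, 176.37037658691406), (49.90346908569336, 16.449743270874023), 86.2872543334961)
```

View pics/z1.png

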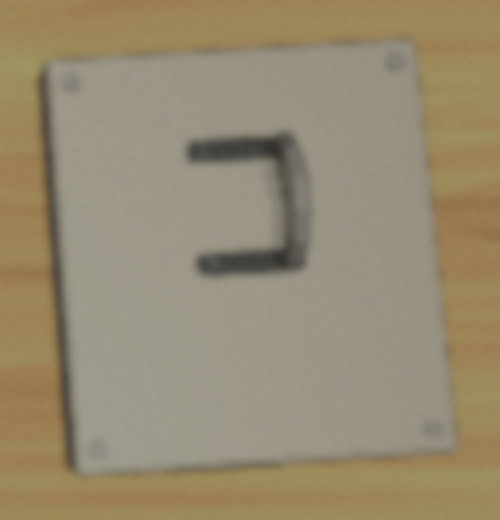

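View pics/z2.png

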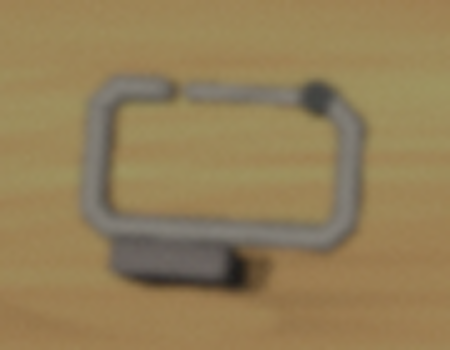

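View pics/z3.png

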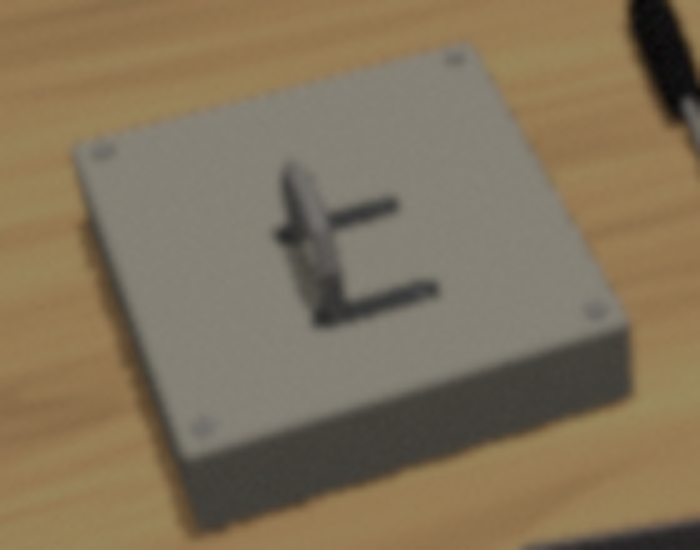

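```bash
cat >> h.py <<'E'
from scipy.spatial.transform import Rotation as R
def row(x,y,z,jaw_deg,pr=True):
    s=ctrl.observe(); R0=np.array(s['eef_rot']); p=np.array(s['ee_pos'])
    a=np.radians(jaw_deg); Y=np.array([np.cos(a),np.sin(a),0]); Z=np.array([0,0,-1.]); X=np.cross(Y,Z)
    Rt=np.stack([X,Y,Z],1)
    rv=R.from_matrix(R0.T@Rt).as_rotvec(degrees=True)/5
    t=R0.T@(np.array([x,y,z])-p)/25
    print('t',round(s['clock'],2),'pos',p.round(1),'jaw',round(np.degrees(np.arctan2(R0[1,1],R0[0,1])),2),'F',np.round(s['contact_force'],1),'M',np.round(s['wrist_torque'],2),'op',round(s['opening']*94,1))
    print('row',rv.round(3).tolist(),t.round(3).tolist())
E
python3 -c "
from h import *
row(575,176.4,190,-3.7)"
```

```text
t 0.8 pos [242.1 576.2 205.4] jaw 67.21 F [-0.3 -0.3  0.1] M [ 0.01 -0.03 -0.03] op 93.9
row [-0.001, 0.001, 14.181] [-18.471, -9.583, 0.618]
```

send_rows([
  [[0,0,14.18,-18.47,-9.58,0.62,60],[0,0,14.18,-18.47,-9.58,0.62,60],[0,0,14.18,-18.47,-9.58,0.62,60],[0,0,14.18,-18.47,-9.58,0.62,60],[0,0,14.18,-18.47,-9.58,0.62,60]],
])

```text
clock: 1.3
ee_pos: [403.1, 382.5, 198.2]
eef_rot: [[-0.405, 0.914, 0.0], [0.914, 0.405, 0.0], [0.0, 0.0, -1.0]]
contact_force: [0.4, 1.2, 0.2]
opening: 0.645
```

```bash
python3 -c "
from h import *
row(575,176.4,190,-3.7)"
```

```text
t 1.3 pos [403.1 382.5 198.2] jaw 23.89 F [0.4 1.2 0.2] M [ 0.04 -0.04  0.  ] op 60.6
row [0.004, -0.005, 5.518] [-10.324, 2.95, 0.327]
```

send_rows([
  [[0,0,5.52,-10.32,2.95,0.33,60],[0,0,5.52,-10.32,2.95,0.33,60],[0,0,5.52,-10.32,2.95,0.33,60],[0,0,5.52,-10.32,2.95,0.33,60],[0,0,5.52,-10.32,2.95,0.33,60]],
])

```text
clock: 1.8
ee_pos: [562.9, 190.7, 190.7]
eef_rot: [[0.066, 0.998, 0.001], [0.998, -0.066, 0.001], [0.001, 0.001, -1.0]]
contact_force: [0.4, 1.2, -0.2]
opening: 0.637
```

send_rows([
  [[0,0,0,-1,0,0,60],[0,0,0,-1,0,0,60]],
])

```text
clock: 2.0
ee_pos: [562.1, 161.1, 190.7]
eef_rot: [[0.072, 0.997, 0.001], [0.997, -0.072, -0.001], [-0.001, 0.001, -1.0]]
contact_force: [-0.6, 0.5, 0.4]
opening: 0.642
```

```bash
python3 -c "
from h import *
row(575,176.4,190,-3.7)
p=cam('wrist','w1.png'); W=cloud(p)
print(np.linalg.inv(p['world_to_cam'])[:3,3])
z=W[...,2];x=W[...,0];y=W[...,1]
m=(z>45)&(z<75)&(y>100)&(y<250)&(x>530)&(x<650);P=W[m]; print('grip',len(P),cv2.minAreaRect(P[:,:2].astype(np.float32)) if len(P) else '')
"
```

```text
t 2.0 pos [562.1 161.1 190.7] jaw -4.12 F [-0.6  0.5  0.4] M [-0.03  0.03  0.09] op 60.3
row [0.01, 0.007, -0.084] [0.647, 0.47, 0.029]
[566.66242342 235.91128994 368.81421792]
grip 774 ((573.9817504882812, 176.196533203125), (49.809425354003906, 15.529402732849121), 86.56202697753906)
```

View pics/w1.png

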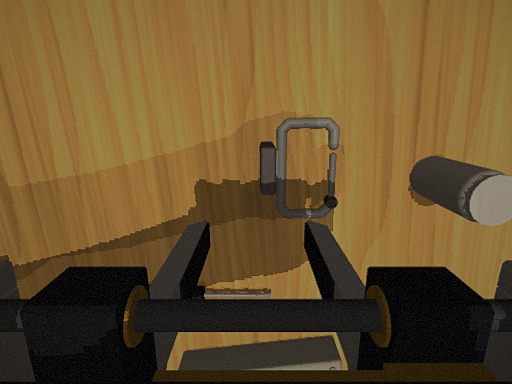

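```bash
python3 -c "
from h import *
row(574.3,176.3,100,-3.6)"
```

```text
t 2.05 pos [561.6 163.9 190.8] jaw -3.96 F [-0.3  1.1 -0. ] M [ 0.02  0.09 -0.04] op 59.8
row [0.008, -0.006, -0.073] [0.529, 0.469, 3.631]
```

send_rows([
  [[0,0,-0.07,0.53,0.47,3.63,50],[0,0,-0.07,0.53,0.47,3.63,50],[0,0,-0.07,0.53,0.47,3.63,50],[0,0,-0.07,0.53,0.47,3.63,50],[0,0,-0.07,0.53,0.47,3.63,50]],
])

```text
clock: 2.55
ee_pos: [575.1, 176.8, 102.3]
eef_rot: [[0.063, 0.998, 0.003], [0.998, -0.063, 0.002], [0.002, 0.003, -1.0]]
contact_force: [-0.4, -0.6, 0.5]
opening: 0.531
```

```bash
python3 -c "
from h import *
row(574.3,176.3,23,-3.6)"
```

```text
t 2.55 pos [575.1 176.8 102.3] jaw -3.59 F [-0.4 -0.6  0.5] M [-0.08  0.   -0.02] op 49.9
row [0.035, -0.02, 0.001] [-0.029, -0.042, 3.174]
```

send_rows([
  [[0.03,-0.02,0,-0.03,-0.04,1.6,50],[0.03,-0.02,0,-0.03,-0.04,3.17,50],[0.03,-0.02,0,-0.03,-0.04,3.17,50],[0.03,-0.02,0,-0.03,-0.04,3.17,50],[0.03,-0.02,0,-0.03,-0.04,3.17,50]],
])

```text
clock: 3.05
ee_pos: [575.9, 176.7, 25.9]
eef_rot: [[0.063, 0.998, 0.004], [0.998, -0.063, 0.001], [0.002, 0.004, -1.0]]
contact_force: [-0.0, 0.6, 0.1]
opening: 0.533
```

```bash
python3 -c "
from h import *
row(574.3,176.3,23,-3.6)"
```

```text
t 3.05 pos [575.9 176.7  25.9] jaw -3.6 F [-0.   0.6  0.1] M [-0.07  0.03  0.03] op 50.1
row [0.041, -0.017, -0.0] [-0.021, -0.062, 0.117]
```

send_rows([
  [[0.04,-0.02,0,-0.02,-0.07,0.14,50],[0.04,-0.02,0,-0.02,-0.07,0.14,50],[0.04,-0.02,0,-0.02,-0.07,0.14,30],[0.04,-0.02,0,-0.02,-0.07,0.14,10],[0.04,-0.02,0,-0.02,-0.07,0.14,0]],
], grip_force=45)

```text
clock: 3.55
ee_pos: [574.1, 176.3, 22.5]
eef_rot: [[0.063, 0.998, 0.0], [0.998, -0.063, -0.0], [-0.0, 0.0, -1.0]]
contact_force: [0.7, 0.1, -0.9]
opening: 0.313
```

send_rows([
  [[0,0,0,0,0,0,0],[0,0,0,0,0,0,0],[0,0,0,0,0,0,0],[0,0,0,0,0,0,0]],
], grip_force=45)

```text
clock: 3.95
ee_pos: [574.2, 176.3, 22.5]
eef_rot: [[0.063, 0.998, 0.0], [0.998, -0.063, -0.0], [-0.0, 0.0, -1.0]]
contact_force: [1.6, -0.3, -0.1]
opening: 0.164
```

```bash
python3 -c "
from h import *
row(574.3,176.3,150,-3.6)"
```

```text
t 3.95 pos [574.2 176.3  22.5] jaw -3.6 F [ 1.6 -0.3 -0.1] M [-0.   -0.06  0.02] op 15.4
row [0.003, 0.003, 0.001] [-0.001, 0.004, -5.099]
```

send_rows([
  [[0,0,0,0,0,-1,0],[0,0,0,0,0,-2.5,0],[0,0,0,0,0,-4,0],[0,0,0,0,0,-5.1,0],[0,0,0,0,0,-5.1,0]],
], grip_force=45)

```text
clock: 4.45
ee_pos: [575.7, 176.8, 153.4]
eef_rot: [[0.063, 0.998, 0.005], [0.998, -0.063, 0.002], [0.002, 0.005, -1.0]]
contact_force: [0.2, 0.0, -3.2]
opening: 0.169
```

```bash
python3 -c "
from h import *
row(436.8,-214.7,150,3.3)
cam('wrist','w2.png')"
```

```text
t 4.45 pos [575.7 176.8 153.4] jaw -3.6 F [ 0.2  0.  -3.2] M [-0.12  0.07 -0.05] op 15.9
row [0.053, -0.021, -1.381] [-15.977, -4.561, 0.082]
```

View pics/w2.png

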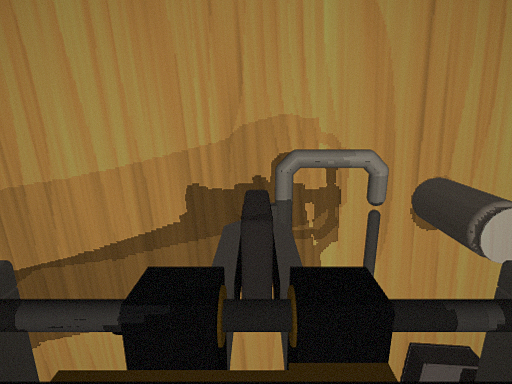

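send_rows([
  [[0,0,-1.38,-2,-0.6,0.08,0],[0,0,-1.38,-4,-1.15,0.08,0],[0,0,-1.38,-6,-1.7,0.08,0],[0,0,-1.38,-8,-2.3,0.08,0],[0,0,-1.38,-10,-2.85,0.08,0]],
])

```text
clock: 5.0
ee_pos: [489.0, -60.9, 147.2]
eef_rot: [[-0.058, 0.998, -0.0], [0.998, 0.058, 0.001], [0.001, -0.0, -1.0]]
contact_force: [1.9, -1.2, -2.1]
opening: 0.167
```

```bash
python3 -c "
from h import *
row(436.8,-214.7,150,3.3)"
```

```text
t 5.0 pos [489.  -60.9 147.2] jaw 3.33 F [ 1.9 -1.2 -2.1] M [-0.14  0.05 -0.01] op 15.7
row [-0.002, -0.01, 0.005] [-6.022, -2.44, -0.117]
```

send_rows([
  [[0,0,0,-2,-0.8,-0.1,0],[0,0,0,-4,-1.6,-0.1,0],[0,0,0,-6.02,-2.44,-0.1,0],[0,0,0,-6.02,-2.44,-0.1,0],[0,0,0,-6.02,-2.44,-0.1,0]],
])

```text
clock: 5.5
ee_pos: [434.9, -216.7, 148.3]
eef_rot: [[-0.054, 0.999, -0.003], [0.999, 0.054, 0.001], [0.001, -0.003, -1.0]]
contact_force: [0.3, 0.5, -3.6]
opening: 0.168
```

```bash
python3 -c "
from h import *
p=cam('wrist','w3.png'); q=cam('top','t3.png')
np.save('w3.npy',cloud(p))
print(proj(p,[546.3,-203.4,50]),proj(p,[546.3,-203.4,95]))
row(436.8,-214.7,100,3.3)
a=q['img'];cv2.imwrite('pics/t3z.png',cv2.resize(a[150:310,260:420],None,fx=3.7,fy=3.7,interpolation=cv2.INTER_CUBIC))"
```

```text
(np.float64(186.16816025373925), np.float64(376.9927070940889)) (np.float64(199.6420308306477), np.float64(398.57512076905607))
t 5.6 pos [ 436.3 -213.9  148.5] jaw 3.32 F [ 0.6  0.8 -3.7] M [-0.04  0.1  -0.02] op 15.9
row [-0.023, -0.017, 0.005] [-0.035, 0.021, 1.939]
```

View pics/w3.png

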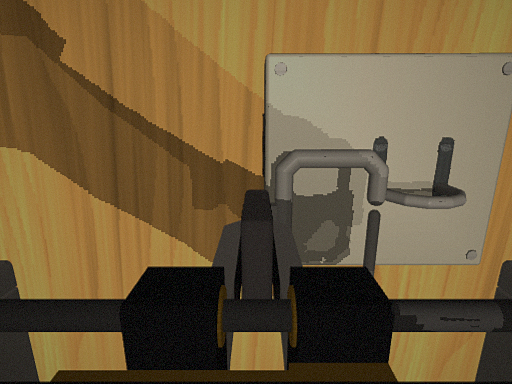

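View pics/t3z.png

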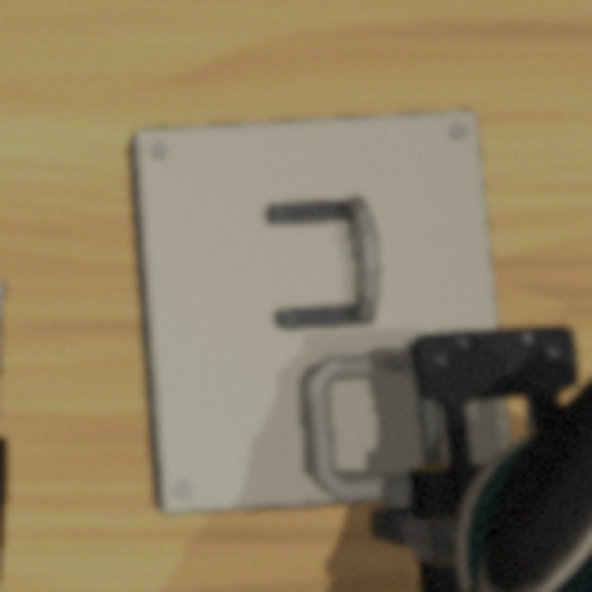

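```bash
python3 -c "
import numpy as np,cv2
W=np.load('w3.npy'); x,y,z=W[...,0],W[...,1],W[...,2]
m=(z>75)&(z<110)&(x>530)&(x<640)&(y<-150);P=W[m];print('ring',len(P),cv2.minAreaRect(P[:,:2].astype(np.float32)),P.min(0),P.max(0))
m=(z>44)&(z<56)&(y<-80)&(x>420);P=W[m];print('lid',len(P),cv2.minAreaRect(P[:,:2].astype(np.float32)),np.median(P[:,2]))
# ring legs
for zz in range(55,105,10):
  m=(abs(z-zz)<5)&(x>530)&(x<640)&(y<-170)&(y>-240);P=W[m]
  if len(P)>3: print(zz,len(P),P[:,:2].min(0),P[:,:2].max(0),np.median(P[:,:2],0))
# nose/gate
m=(abs(z-131)<14)&(x>500)&(x<540);P=W[m]
r,c=np.where(m)
o=np.argsort(P[:,1])
h=np.histogram(P[:,1],bins=np.arange(-260,-140,2));print([(int(b),int(n)) for b,n in zip(h[1],h[0])])
m=(abs(z-131)<14)&(x<540)&(x>440)&(y>-190);P=W[m];print('loop',len(P),P.min(0),P.max(0))
"
```

```text
ring 1055 ((574.5796508789062, -202.5388641357422), (65.98152160644531, 10.09031867980957), 3.313474655151367) [ 541.58409231 -208.77818306   75.09606208] [ 607.37083226 -195.83937442  104.53680697]
lid 42703 ((549.4147338867188, -186.50772094726562), (219.81845092773438, 198.79612731933594), 3.1478164196014404) 48.85303822573297
55 463 [ 530.03202104 -239.51069295] [ 639.98045844 -170.11951108] [ 600.5304156  -196.69667525]
65 81 [ 599.8420559  -204.98158489] [ 606.75575152 -195.95495627] [ 601.15847591 -199.38861382]
75 71 [ 542.27198164 -208.60329164] [ 606.60420759 -195.83937442] [ 600.70632238 -198.75690477]
85 196 [ 541.58409231 -208.77818306] [ 607.37083226 -196.10621373] [ 547.09527733 -201.7342714 ]
95 455 [ 546.41735455 -208.53931042] [ 601.33223532 -196.46138721] [ 560.24690257 -201.15335075]
[(-260, 0), (-258, 0), (-256, 0), (-254, 0), (-252, 1), (-250, 5), (-248, 10), (-246, 14), (-244, 29), (-242, 34), (-240, 25), (-238, 36), (-236, 32), (-234, 31), (-232, 31), (-230, 35), (-228, 32), (-226, 35), (-224, 33), (-222, 32), (-220, 34), (-218, 35), (-216, 35), (-214, 31), (-212, 36), (-210, 33), (-208, 38), (-206, 36), (-204, 39), (-202, 5), (-200, 1), (-198, 22), (-196, 42), (-194, 53), (-192, 57), (-190, 57), (-188, 59), (-186, 57), (-184, 55), (-182, 62), (-180, 60), (-178, 58), (-176, 65), (-174, 74), (-172, 75), (-170, 67), (-168, 49), (-166, 46), (-164, 37), (-162, 14), (-160, 0), (-158, 0), (-156, 0), (-154, 0), (-152, 0), (-150, 0), (-148, 0), (-146, 0), (-144, 0)]
loop 2792 [ 443.9184607  -189.98571253  128.28258496] [ 517.89737887 -161.18170881  138.25685301]
```

```bash
python3 -c "
from h import *
row(443.5,-214.9,78,3.2)"
```

```text
t 5.6 pos [ 436.3 -213.9  148.5] jaw 3.32 F [ 0.6  0.8 -3.7] M [-0.04  0.1  -0.02] op 15.9
row [-0.023, -0.017, 0.025] [-0.06, 0.29, 2.818]
```

send_rows([
  [[-0.02,-0.02,0.02,-0.06,0.29,0.8,0],[-0.02,-0.02,0.02,-0.06,0.29,1.6,0],[-0.02,-0.02,0.02,-0.06,0.29,2.3,0],[-0.02,-0.02,0.02,-0.06,0.29,2.82,0],[-0.02,-0.02,0.02,-0.06,0.29,2.82,0]],
])

```text
clock: 6.1
ee_pos: [442.9, -213.6, 76.3]
eef_rot: [[-0.058, 0.998, -0.003], [0.998, 0.058, 0.001], [0.001, -0.003, -1.0]]
contact_force: [0.1, -0.1, -2.1]
opening: 0.17
```

send_rows([
  [[0,0,0,0,0,0,0],[0,0,0,0,0,0,0]],
])

```text
clock: 6.3
ee_pos: [443.2, -213.3, 76.8]
eef_rot: [[-0.058, 0.998, -0.003], [0.998, 0.058, 0.001], [0.001, -0.003, -1.0]]
contact_force: [-0.1, -0.2, -3.0]
opening: 0.166
```

```bash
python3 -c "
from h import *
p=cam('wrist','w4.png');W=cloud(p); np.save('w4.npy',W)
row(443.5,-214.9,73,3.2)
x,y,z=W[...,0],W[...,1],W[...,2]
m=(z>75)&(z<110)&(x>535)&(x<640)&(y<-150);P=W[m];print('ring',len(P),cv2.minAreaRect(P[:,:2].astype(np.float32)))
m=(abs(z-62)<9)&(x>505)&(x<535)&(y>-240)&(y<-190);P=W[m];print('gate',len(P))
h=np.histogram(P[:,1],bins=np.arange(-220,-190,1));print([(int(b),int(n)) for b,n in zip(h[1],h[0])])
cv2.imwrite('pics/w4z.png',cv2.resize(p['img'][120:270,240:480],None,fx=3.3,fy=3.3,interpolation=cv2.INTER_CUBIC))
"
```

```text
t 6.35 pos [ 443.3 -213.4   76.9] jaw 3.33 F [ 0.1 -0.1 -4. ] M [-0.04  0.1  -0.  ] op 15.4
row [-0.026, -0.008, 0.026] [-0.059, 0.005, 0.155]
ring 1770 ((571.048828125, -202.3258056640625), (61.666385650634766, 10.51933765411377), 5.0692548751831055)
gate 773
[(-220, 15), (-219, 17), (-218, 14), (-217, 18), (-216, 16), (-215, 16), (-214, 20), (-213, 17), (-212, 17), (-211, 13), (-210, 19), (-209, 17), (-208, 18), (-207, 18), (-206, 21), (-205, 15), (-204, 17), (-203, 20), (-202, 14), (-201, 23), (-200, 17), (-199, 17), (-198, 3), (-197, 0), (-196, 0), (-195, 3), (-194, 8), (-193, 15), (-192, 21)]
```

View pics/w4z.png

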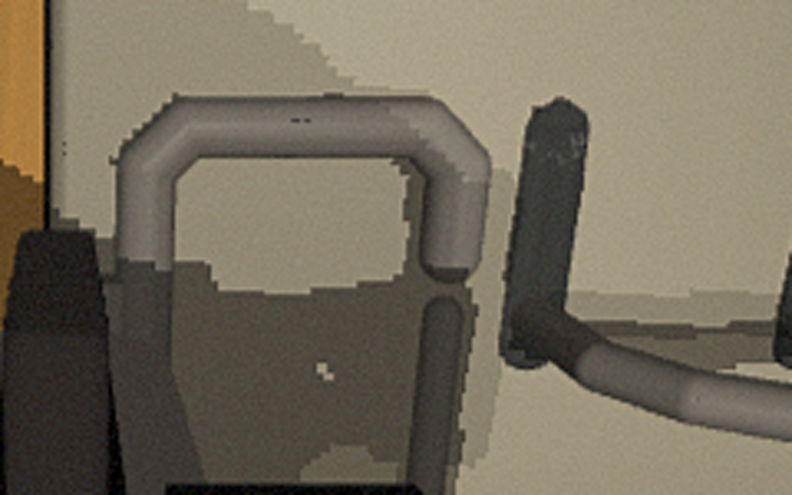

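send_rows([
  [[0,0,0.02,-0.06,0,0.08,0],[0,0,0.02,-0.06,0,0.13,0],[0,0,0.02,-0.06,0,0.16,0],[0,0,0.02,-0.06,0,0.16,0],[0,0,0.02,-0.06,0,0.16,0]],
], grip_force=50)

```text
clock: 6.85
ee_pos: [443.4, -215.0, 72.9]
eef_rot: [[-0.056, 0.998, -0.002], [0.998, 0.056, 0.001], [0.001, -0.002, -1.0]]
contact_force: [-0.1, -1.0, -3.7]
opening: 0.17
```

```bash
python3 -c "
from h import *
row(443.5,-214.9,73,3.2)
"
```

```text
t 6.85 pos [ 443.4 -215.    72.9] jaw 3.23 F [-0.1 -1.  -3.7] M [-0.02  0.13  0.  ] op 16.0
row [-0.027, -0.008, 0.005] [0.002, 0.006, -0.004]
```

send_rows([
  [[-0.03,0,0,0,0.1,0,0],[-0.03,0,0,0,0.2,0,0],[-0.03,0,0,0,0.3,0,0],[-0.03,0,0,0,0.36,0,0],[-0.03,0,0,0,0.36,0,0]],
])

```text
clock: 7.35
ee_pos: [452.6, -214.4, 72.8]
eef_rot: [[-0.057, 0.998, 0.0], [0.998, 0.057, 0.001], [0.001, 0.0, -1.0]]
contact_force: [-1.1, 0.0, -3.1]
opening: 0.168
```

send_rows([
  [[0,0,0,0,0.04,0,0],[0,0,0,0,0.08,0,0],[0,0,0,0,0.12,0,0],[0,0,0,0,0.16,0,0]],
])

```text
clock: 7.75
ee_pos: [456.6, -214.2, 72.8]
eef_rot: [[-0.057, 0.998, 0.0], [0.998, 0.057, 0.001], [0.001, 0.0, -1.0]]
contact_force: [1.0, 0.4, -3.6]
opening: 0.17
```

```bash
python3 -c "
from h import *
row(443.5,-214.9,73,3.2)
"
```

```text
t 7.75 pos [ 456.6 -214.2   72.8] jaw 3.24 F [ 1.   0.4 -3.6] M [-0.06  0.13 -0.02] op 16.0
row [0.003, -0.007, 0.008] [0.001, -0.526, -0.007]
```

send_rows([
  [[0,0,0,0,0.04,0,0],[0,0,0,0,0.08,0,0],[0,0,0,0,0.12,0,0]],
])

```text
clock: 8.05
ee_pos: [459.1, -214.1, 72.7]
eef_rot: [[-0.056, 0.998, -0.001], [0.998, 0.056, 0.001], [0.001, -0.001, -1.0]]
contact_force: [-5.0, -0.9, -1.0]
opening: 0.167
```

send_rows([
  [[0,0,0,0,0.04,0,0],[0,0,0,0,0.08,0,0],[0,0,0,0,0.12,0,0]],
])

```text
clock: 8.35
ee_pos: [461.3, -214.0, 72.6]
eef_rot: [[-0.056, 0.998, -0.002], [0.998, 0.056, 0.001], [0.001, -0.002, -1.0]]
contact_force: [-7.7, 0.7, 4.0]
opening: 0.166
```

```bash
python3 -c "
from h import *
p=cam('wrist','w5.png')
cv2.imwrite('pics/w5z.png',cv2.resize(p['img'][120:270,240:480],None,fx=3.3,fy=3.3,interpolation=cv2.INTER_CUBIC))
row(443.5,-214.9,73,3.2)
"
```

```text
t 8.4 pos [ 461.4 -213.9   72.6] jaw 3.2 F [-7.6  0.1  2. ] M [-0.23  1.71 -0.01] op 15.3
row [-0.024, -0.016, 0.001] [0.001, -0.718, -0.014]
```

View pics/w5z.png

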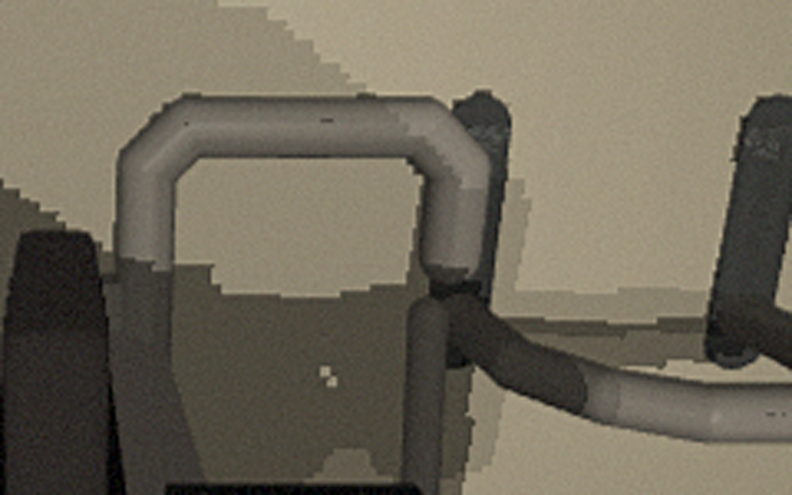

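send_rows([
  [[0,0,0,0,0.05,0,0],[0,0,0,0,0.1,0,0],[0,0,0,0,0.15,0,0]],
])

```text
clock: 8.7
ee_pos: [464.3, -213.8, 72.7]
eef_rot: [[-0.055, 0.998, -0.004], [0.998, 0.055, 0.002], [0.002, -0.004, -1.0]]
contact_force: [-9.6, 2.1, 8.2]
opening: 0.167
```

send_rows([
  [[0,0,0,0,0.05,0,0],[0,0,0,0,0.1,0,0],[0,0,0,0,0.15,0,0]],
])

```text
clock: 9.0
ee_pos: [466.8, -213.6, 72.8]
eef_rot: [[-0.055, 0.998, -0.006], [0.999, 0.055, 0.003], [0.003, -0.005, -1.0]]
contact_force: [-15.2, 3.1, 11.3]
opening: 0.169
```

```bash
python3 -c "
from h import *
p=cam('wrist','w6.png')
cv2.imwrite('pics/w6z.png',cv2.resize(p['img'][120:270,240:480],None,fx=3.3,fy=3.3,interpolation=cv2.INTER_CUBIC))
row(443.5,-214.9,73,3.2)
"
```

```text
t 9.05 pos [ 467.1 -213.6   72.8] jaw 3.13 F [-12.8   1.1   9.6] M [-0.12  2.59 -0.07] op 15.6
row [-0.06, -0.033, -0.013] [0.0, -0.943, -0.004]
```

View pics/w6z.png

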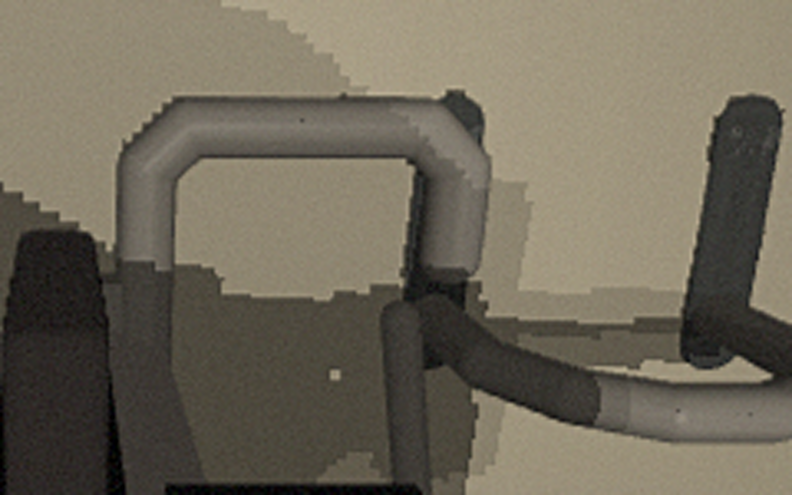

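send_rows([
  [[-0.1,-0.03,0,0,0,-0.04,0],[-0.1,-0.03,0,0,0.02,-0.04,0]],
])

```text
clock: 9.25
ee_pos: [466.4, -213.7, 73.5]
eef_rot: [[-0.054, 0.999, 0.002], [0.999, 0.054, 0.001], [0.001, 0.002, -1.0]]
contact_force: [-5.0, -0.4, -1.2]
opening: 0.17
```

```bash
python3 -c "
from h import *
row(443.5,-214.9,73,3.2)
"
```

```text
t 9.25 pos [ 466.4 -213.7   73.5] jaw 3.1 F [-5.  -0.4 -1.2] M [-0.25  1.54 -0.04] op 16.0
row [0.022, -0.008, -0.02] [-0.0, -0.918, 0.019]
```

send_rows([
  [[-0.02,0,-0.01,0,0.06,0,0],[-0.03,0,-0.01,0,0.12,0,0],[-0.04,0,-0.01,0,0.18,0,0]],
])

```text
clock: 9.55
ee_pos: [470.0, -213.4, 73.2]
eef_rot: [[-0.055, 0.999, 0.004], [0.999, 0.055, 0.002], [0.001, 0.004, -1.0]]
contact_force: [-6.3, 0.4, -1.3]
opening: 0.169
```

send_rows([
  [[-0.04,0,0,0,0.06,-0.01,0],[-0.06,0,0,0,0.12,-0.01,0],[-0.06,0,0,0,0.18,-0.01,0]],
])

```text
clock: 9.85
ee_pos: [473.4, -212.8, 73.1]
eef_rot: [[-0.054, 0.998, 0.007], [0.999, 0.054, 0.003], [0.002, 0.007, -1.0]]
contact_force: [-7.5, 0.6, -2.0]
opening: 0.169
```

```bash
python3 -c "
from h import *
row(443.5,-214.9,73,3.2)
"
```

```text
t 9.85 pos [ 473.4 -212.8   73.1] jaw 3.12 F [-7.5  0.6 -2. ] M [0.26 1.94 0.09] op 15.9
row [0.079, -0.027, -0.016] [-0.018, -1.199, -0.005]
```

send_rows([
  [[0.02,0,0,-0.01,0.06,0,0],[0.03,0,0,-0.01,0.12,0,0],[0.03,0,0,-0.01,0.18,0,0],[0.03,0,0,-0.01,0.24,0,0]],
])

```text
clock: 10.25
ee_pos: [478.0, -212.6, 72.7]
eef_rot: [[-0.054, 0.999, 0.001], [0.999, 0.054, 0.003], [0.003, 0.002, -1.0]]
contact_force: [-9.6, 0.1, -0.1]
opening: 0.171
```

```bash
python3 -c "
from h import *
p=cam('wrist','w7.png')
cv2.imwrite('pics/w7z.png',cv2.resize(p['img'][120:270,240:480],None,fx=3.3,fy=3.3,interpolation=cv2.INTER_CUBIC))
row(443.5,-214.9,73,3.2)
"
```

```text
t 10.3 pos [ 478.3 -212.6   72.7] jaw 3.11 F [-6.7 -0.2 -2.8] M [-0.25  2.06  0.02] op 16.0
row [0.021, -0.037, -0.018] [-0.018, -1.395, -0.016]
```

View pics/w7z.png

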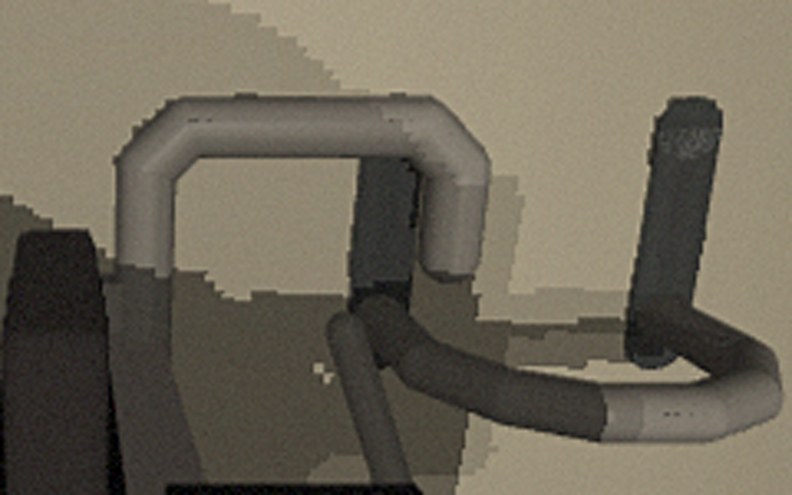

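send_rows([
  [[-0.03,0,0,0,0.06,0,0],[-0.03,0,0,0,0.12,0,0],[-0.03,0,0,0,0.18,0,0]],
])

```text
clock: 10.6
ee_pos: [481.3, -212.5, 72.6]
eef_rot: [[-0.053, 0.999, 0.002], [0.999, 0.053, 0.004], [0.004, 0.002, -1.0]]
contact_force: [-12.5, 1.1, 7.1]
opening: 0.166
```

send_rows([
  [[-0.03,0,0,0,0.06,0,0],[-0.03,0,0,0,0.12,0,0],[-0.03,0,0,0,0.18,0,0]],
])

```text
clock: 10.9
ee_pos: [484.2, -212.7, 72.5]
eef_rot: [[-0.052, 0.999, 0.002], [0.999, 0.052, 0.005], [0.005, 0.002, -1.0]]
contact_force: [-13.0, -0.8, 8.7]
opening: 0.167
```

```bash
python3 -c "
from h import *
p=cam('wrist','w8.png')
cv2.imwrite('pics/w8z.png',cv2.resize(p['img'][120:270,240:480],None,fx=3.3,fy=3.3,interpolation=cv2.INTER_CUBIC))
row(443.5,-214.9,73,3.2)
"
```

```text
t 10.95 pos [ 484.6 -212.8   72.5] jaw 2.99 F [-10.5  -1.6   4.9] M [-0.91  2.57 -0.36] op 15.8
row [0.026, -0.049, -0.042] [0.001, -1.645, -0.023]
```

View pics/w8z.png

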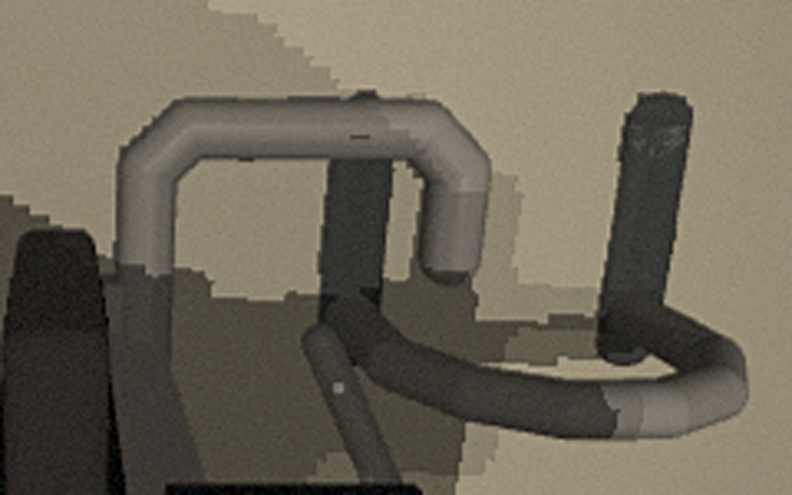

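send_rows([
  [[-0.02,-0.05,-0.02,0,0.01,-0.03,0],[-0.04,-0.05,-0.02,0,0.06,-0.03,0],[-0.04,-0.05,-0.02,0,0.12,-0.03,0]],
])

```text
clock: 11.25
ee_pos: [486.3, -212.8, 72.9]
eef_rot: [[-0.053, 0.999, 0.004], [0.999, 0.053, 0.001], [0.0, 0.004, -1.0]]
contact_force: [-7.6, -0.7, -3.0]
opening: 0.165
```

```bash
python3 -c "
from h import *
row(443.5,-214.9,73,3.2)
"
```

```text
t 11.25 pos [ 486.3 -212.8   72.9] jaw 3.05 F [-7.6 -0.7 -3. ] M [-0.3   2.1  -0.04] op 15.5
row [0.042, -0.004, -0.03] [0.008, -1.714, -0.011]
```

send_rows([
  [[0,-0.01,0,0,0.06,0,0],[0,-0.02,0,0,0.12,-0.01,0],[0,-0.02,0,0,0.18,-0.01,0]],
])

```text
clock: 11.55
ee_pos: [489.6, -212.9, 72.7]
eef_rot: [[-0.053, 0.999, 0.002], [0.999, 0.053, -0.001], [-0.001, 0.001, -1.0]]
contact_force: [-7.0, -2.8, -2.4]
opening: 0.17
```

send_rows([
  [[-0.02,-0.01,0,0,0.06,-0.01,0],[-0.02,-0.02,0,0,0.12,-0.01,0],[-0.02,-0.02,0,0,0.18,-0.01,0]],
])

```text
clock: 11.85
ee_pos: [493.2, -213.3, 72.7]
eef_rot: [[-0.052, 0.999, 0.002], [0.999, 0.052, -0.003], [-0.003, 0.002, -1.0]]
contact_force: [-6.0, -4.6, -3.3]
opening: 0.165
```

```bash
python3 -c "
from h import *
p=cam('wrist','w9.png')
cv2.imwrite('pics/w9z.png',cv2.resize(p['img'][120:270,240:480],None,fx=3.3,fy=3.3,interpolation=cv2.INTER_CUBIC))
row(443.5,-214.9,73,3.2)
"
```

```text
t 11.9 pos [ 493.6 -213.4   72.8] jaw 2.96 F [-3.4 -6.  -4.8] M [-1.86  1.17 -0.3 ] op 15.9
row [0.024, 0.042, -0.049] [0.045, -2.003, -0.014]
```

View pics/w9z.png

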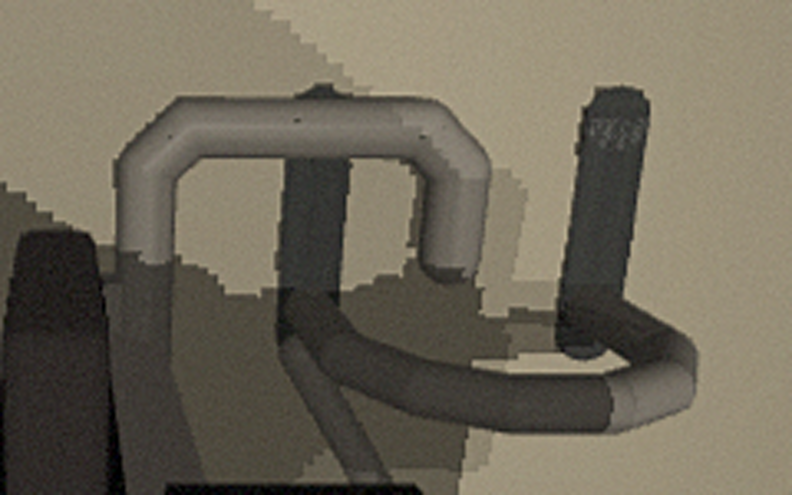

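send_rows([
  [[0,0.04,-0.04,0.01,0.06,0,0],[0,0.04,-0.04,0.01,0.12,0,0],[0,0.04,-0.04,0.01,0.16,0,0]],
])

```text
clock: 12.2
ee_pos: [497.7, -213.5, 72.8]
eef_rot: [[-0.054, 0.999, 0.002], [0.999, 0.054, -0.0], [-0.001, 0.002, -1.0]]
contact_force: [-1.0, 1.2, -2.9]
opening: 0.167
```

```bash
python3 -c "
from h import *
p=cam('wrist','w10.png')
cv2.imwrite('pics/w10z.png',cv2.resize(p['img'][120:270,240:480],None,fx=3.3,fy=3.3,interpolation=cv2.INTER_CUBIC))
row(443.5,-214.9,73,3.2)
"
```

```text
t 12.25 pos [ 497.9 -213.    72.8] jaw 3.15 F [-0.7  1.1 -3.3] M [-0.02  0.17  0.02] op 16.1
row [0.029, 0.003, -0.01] [0.044, -2.178, -0.015]
```

View pics/w10z.png

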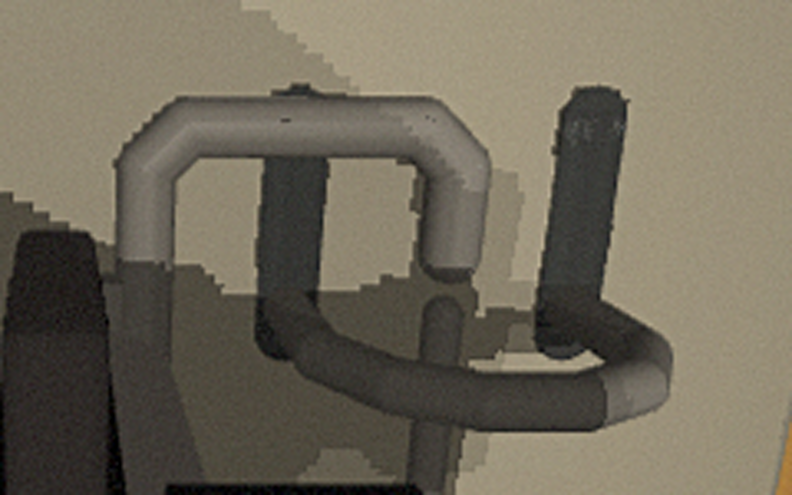

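send_rows([
  [[0.03,0,0,0,0,0.01,16],[0.03,0,0,0,0,0.025,16],[0.03,0,0,0,0,0.035,16]],
])

```text
clock: 12.55
ee_pos: [498.2, -212.9, 72.2]
eef_rot: [[-0.055, 0.998, 0.0], [0.998, 0.055, -0.0], [-0.0, 0.0, -1.0]]
contact_force: [-1.8, 0.1, -0.2]
opening: 0.169
```

```bash
python3 -c "
from h import *
row(443.5,-214.9,73,3.2)
"
```

```text
t 12.55 pos [ 498.2 -212.9   72.2] jaw 3.16 F [-1.8  0.1 -0.2] M [-0.03  0.32  0.02] op 15.9
row [0.003, 0.002, -0.008] [0.041, -2.187, -0.034]
```

Hook weight is on the lid; release with a small opening.

send_rows([
  [[0,0,0,0,0,0,18],[0,0,0,0,0,0,20],[0,0,0,0,0,0,24],[0,0,0,0,0,0,26],[0,0,0,0,0,0,26]],
])

```text
clock: 13.05
ee_pos: [498.2, -212.9, 72.2]
eef_rot: [[-0.055, 0.998, 0.0], [0.998, 0.055, -0.0], [-0.0, 0.0, -1.0]]
contact_force: [0.1, -0.1, 0.2]
opening: 0.278
```

```bash
python3 -c "
from h import *
row(498.2,-212.9,150,3.2)
"
```

```text
t 13.05 pos [ 498.2 -212.9   72.2] jaw 3.17 F [ 0.1 -0.1  0.2] M [-0.06  0.01  0.06] op 26.1
row [0.003, 0.002, -0.007] [-0.002, 0.002, -3.114]
```

send_rows([
  [[0,0,0,0,0,-0.5,26],[0,0,0,0,0,-1.2,26],[0,0,0,0,0,-2,26],[0,0,0,0,0,-3.2,26],[0,0,0,0,0,-4.5,26]],
])

```text
clock: 13.55
ee_pos: [497.7, -213.0, 186.3]
eef_rot: [[-0.055, 0.999, -0.0], [0.999, 0.055, -0.0], [-0.0, -0.0, -1.0]]
contact_force: [0.3, 0.3, 0.3]
opening: 0.276
```

send_rows([
  [[0,0,0,1,-2,-2,26],[0,0,0,2,-3,-2,26],[0,0,0,4,-3,-2,26],[0,0,0,6,-3,-2,26],[0,0,0,6,-3,-2,26]],
])

```text
clock: 14.05
ee_pos: [414.2, -62.7, 237.4]
eef_rot: [[-0.06, 0.998, 0.001], [0.998, 0.06, 0.001], [0.001, 0.002, -1.0]]
contact_force: [0.3, -0.3, -0.2]
opening: 0.279
```

```bash
python3 -c "
from h import *
q=cam('scene','s11.png');p=cam('top','t11.png')
a=cv2.resize(p['img'][170:300,285:410],None,fx=3.2,fy=4,interpolation=cv2.INTER_CUBIC)
b=cv2.resize(q['img'][130:250,90:230],(400,520),interpolation=cv2.INTER_CUBIC)
cv2.imwrite('pics/f.png',np.hstack([a,b[:a.shape[0]]]))
W=cloud(p);x,y,z=W[...,0],W[...,1],W[...,2]
m=(z>105)&(z<122)&(x>470)&(x<530)&(y>-250)&(y<-180);print(cv2.minAreaRect(W[m][:,:2].astype(np.float32)),np.median(z[m]))
row(498,-213,150,3.2)
"
```

```text
((498.0990295410156, -211.95523071289062), (15.875017166137695, 50.43391799926758), 3.2498085498809814) 114.7919602006005
t 14.15 pos [414.7 -66.4 237.2] jaw 3.27 F [-0.1 -1.3  0.3] M [-0.05  0.05  0.03] op 26.0
row [0.013, -0.001, 0.015] [-6.044, 2.99, 3.49]
```

View pics/f.png

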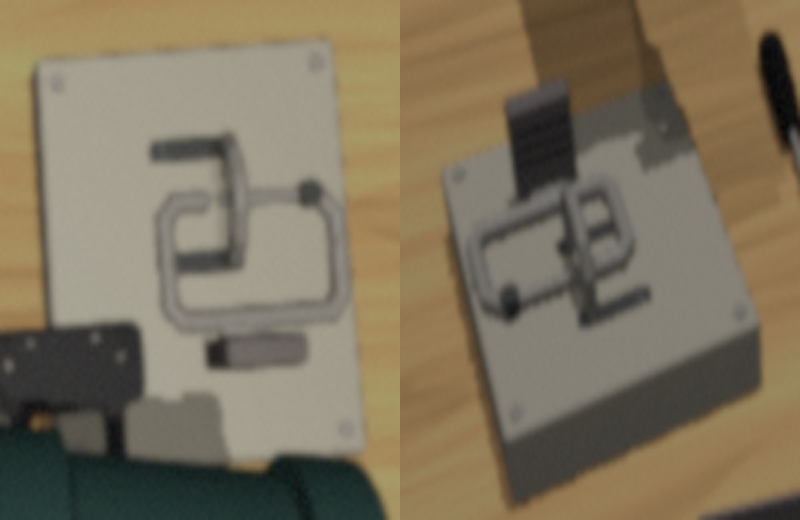

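View pics/t11.png

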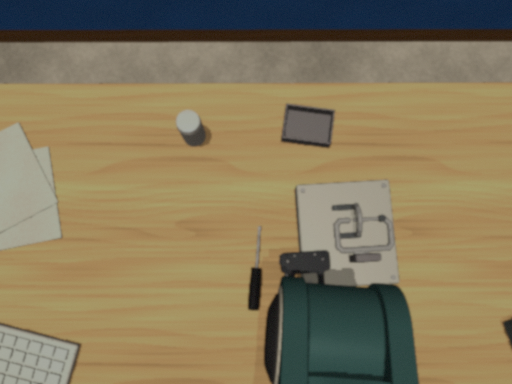

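send_rows([
  [[0,0,0,0,0,0,26],[0,0,0,0,0,0,26],[0,0,0,0,0,0,26]],
])

```text
clock: 14.45
ee_pos: [414.7, -67.3, 237.2]
eef_rot: [[-0.055, 0.998, 0.001], [0.998, 0.055, -0.0], [-0.0, 0.001, -1.0]]
contact_force: [0.4, -0.6, 0.1]
opening: 0.276
```

```bash
python3 -c "
from rig import ctrl
print(ctrl.close_job())"
```

```text
the job is handed in; nothing more can be done
None
```

The snap hook is clipped onto the D-ring's near leg with its gate shut, and I handed the job in at about 14.5 s of the 58 s allowed. I took the hook by its grip, lined its mouth up with the leg from camera depth, and pushed it on over the lid in small steps. I then released it and backed the arm away.

**Last checks:**
- The push force fell to about 1 N when the gate snapped, and the wrist picture showed the gate closed with the leg inside the loop.
- The final top and scene pictures show the near leg inside the loop. They also show the hook lying flat on the lid, with its grip upright and square to the box (3.2° yaw for both).
- The can, tray and screwdriver look unmoved in the final top picture.

**Force above the guide value:** the horizontal force briefly read 12–15 N in places, above the 12 N you gave as the sign of a jam. The hook was also pressing on the lid by up to about 15 N at those moments. Pictures showed the gate opening normally, so I lifted the hook slightly, and the force dropped to 5–8 N and the push went on cleanly.

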